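Switch the bag sealer over with the flat screwdriver

TASK

The bag sealer has to be switched over for the other kind of bag: take the broad flat screwdriver from its wooden holder, put its blade in the large slotted selector on top of the sealer's control box and turn the selector clockwise (seen from above) a quarter turn to its stop. Then lower the screwdriver back into the hole of its holder, so that its collar rests on the block, and let go.

Things in the scene. Friction and masses are not known exactly. Their poses are not given: they have to be found in the camera images.
- driver: Loose flat screwdriver, flat wooden handle, blade down in the holder; 106 mm, 0.12 kg. Origin: middle of blade tip, z up to the handle. From the tip: blade 18 wide (x), 4 thick (y), to 18 mm; 9 mm shank; collar 46 across, 45-50 mm; handle 36 wide (x), 22 thick (y), 50-106 mm, parallel to the blade. Collar lies on the holder, tip 15 mm over the table. Grip the 22 mm, 80 mm above the tip.
- mode (a joint): Turn of the large slotted selector about its vertical axis, rad: grows clockwise seen from above, starts at 0 to 0.2, hard stop at 1.571. Takes about 0.08 N m and stays where left. The tool turns up to 12 degrees of play before it follows. A white pointer at the slot's -x end goes from one dot on the panel (0) to two dots (stop).
- mode_slot (a point): On the selector's axis at the slot's floor, 76 mm above the table; x along the slot, turning with it, z up. Steel head 50 mm across, slot right across, 16 mm deep: 7.5 wide in the lower 8 mm, flaring to 20 at the top (92 mm above table). It is on the sealer's grey box (170 x 180, top at 71 mm); jaws to 90 mm high lie over 105 mm behind. Small corner screws and the black timer knob: not used.
- holder: Fixed dark wooden block, 75 x 75 mm, 60 mm high, with one upright round hole in its middle, 31 mm across (39 mm at the chamfered mouth), 52 mm deep. Origin at the middle of its underside, on the table; z up.
Mind the look-alikes: they are no part of the job. What is shaped like the driver but green or pink is not meant.

How it is judged:
By the outcome, as a careful person would: the job done as asked, in the order asked, and still so for the second after the job is handed in, with the robot touching nothing.
It also fails if it takes over 53 s, if anything falls off the work surface, if the arm or the gripper's body presses on something with over 40 N, if the wrist force passes 120 N, or if a joint passes its speed limit or range.

ROBOT

A 6-joint arm with a two-finger parallel gripper is mounted at the origin on the work surface. World frame = base frame: x ahead of the robot, y to its left, z up, the work surface at z = 0. Lengths are in m, angles in degrees, forces in N, time in s.
With the tool pointing down it reaches from about 0.35 to 0.875 m from the base axis. Payload 4.2 kg.
Tool frame: the origin (TCP) lies on the centre line of the jaws, within the pads' length; the fingertips stand 25 mm ahead of it and the grasp point (between the pads) lies 6 mm ahead of it (finger_overhang is the distance from the TCP to the fingertips, in m); z points along the fingers, y is the line along which they close (so a half turn about z gives the same grasp; the last joint's range is limited). The gripper opens to 87 mm and grips with 3 to 60 N. Pads are 19 mm wide; open, the fingers measure 117 mm over their backs; the gripper's body (75 mm by 190 mm) begins 51 mm behind the grasp point.
Start: joints at [-51.188, 22.042, 0.453, 0, -68.411, -14.817], TCP at [0.254, -0.571, 0.21] pointing down, gripper open.
Joint ranges: [-179.83, 179.83], [-69.29, 118.12], [-61.27, 80.66], [-181.25, 117.63], [-171.15, -9.14], [-177.46, 177.46]. Speed limits (degrees/s): [159.86, 159.86, 180, 180, 180, 180].

INTERFACE

Orientations are given as a 3x3 rotation matrix whose columns are the frame's x, y, z axes.
In Python, from station import sense, capture, finish_job, spot_in, tip_of, finger_overhang gives the robot as it stands. The module is installed in compiled form; this text tells all that it offers.
- The arm moves only by the tool servo_tool, never from a script. Its arguments are lists of equal length, an entry for each row: "slide": the shift along the tool's x, y, z in m, a list of three; "spin": the turn about the tool's z in degrees; "grip": the closure, from 0 (fully open) to 1 (shut). A call has exactly 5 rows; each row is the pose to reach, as a shift and turn from the pose commanded when the call began, along the tool's axes at that moment; what a row does not reach only later rows make up. A row lasts 1/12 s, in which the tool goes at most 41.7 mm and 7.16 degrees, less where a joint would pass 70% of its speed; a pose out of reach is approached as far as the arm can. A call with a gripper value outside its range is refused whole. The fingers move at their own pace and stop on an object; the grip force is fixed at half the most. Time passes only in rows, so rows that repeat a pose let the fingers close, or fill a call up. It gives the time, the measured TCP pose, the force, the opening and the grip force at its end, in the units of the state.
- sense(): the state, without advancing time (a new reading comes with each control period).
- capture(name): name is "side" or "top" or "wrist"; returns a dict with "pixels" (400x640x3 uint8, blue, green, red), "depth" (400x640 float32, m along the optical axis (not along the pixel's ray), 0 where there is no reading), "fx", "fy", "cx", "cy" (pixels), "k1" (the pictures are not rectified: a ray, as slopes to the right and down, at radius r is drawn at 1 + k1 r^2 times it, then the intrinsics apply), "R" (3x3) and "t" (3): a world point X has camera coordinates R X + t; the wrist camera has in their place "hand_eye" (4x4, takes a point from camera to tool coordinates, whose origin is the TCP and whose axes are the flange's). Camera axes: x right, y down, z forward; pixel columns grow to the right and rows downward; lengths in m; the calibration is good to about 2 mm. A picture is of the moment at which its call begins: read the wrist's pose just before it.
- finish_job(): hands the job in; it is judged then, once.
Trained networks look in the newest picture that a camera, given by its name, has taken for a name from the list of things; names that differ only in an ending like _2 or _b are one class to them, and where a whole thing is asked for, a point or a joint stands for the part that bears it (a point fixed in the world has none). Each returns a list of dicts, best first, with "conf" (0 to 1); they miss things now and then, are a little off and sometimes report something else, mostly with a low value. They report only what shows in the picture. A call takes as long as a camera call. They do not tell look-alikes from the thing itself.
- spot_in(thing, camera): "point" ([x, y, z] in m, in world coordinates, good to about 4 mm: the middle of the surface that is visible of it).
- tip_of(thing, camera): "point" ([x, y, z] in m, in world coordinates, good to about 4 mm: a listed point, or the origin of a listed thing).
The state is a dict: "time_s": time; "joints": joint angles; "joint_velocities": joint speeds; "effort": joint torques, N m; "tcp_pos": TCP position; "ee_rot": TCP orientation; "wrist_force": force on the tool from outside, world axes, zero at the start; "moment": the same for the moment, N m; "gripper_width": opening from 0.0 (shut) to 1.0 (fully open); "gripper_force": force on a finger pad.
Only numpy, scipy, OpenCV 4.12 (cv2) and the standard library are available. Lean on these libraries where they do the work, as an engineer would, in place of code of your own. Each camera call takes 0.05 s, during which the arm holds its last target. There are 200 camera calls.

## Working session

There is one attempt and no reset: what is moved stays moved. The work goes in short steps, Python scripts to look and compute and a tool call to move; the robot and the scene stay as the last step left them, time stands still between calls to the robot, and variables do not carry over. Pictures are saved under pics/ and viewed, at most 14 in all, crops included, and the job is handed in when it is done.

Besides the shell and the picture viewer there is one more tool, called after ">>>" by a JSON object that holds its "method" and its "body". servo_tool: Moves the arm, as the interface text tells. Its arguments: {"type":"object","properties":{"slide":{"type":"array"},"spin":{"type":"array"},"grip":{"type":"array"}},"required":["slide","spin","grip"]}

```bash
mkdir -p pics
cat > h.py <<'E'
import numpy as np, cv2
from station import *
np.set_printoptions(precision=4,suppress=True)
def world(c,u,v,z=None,pose=None):
    """pixel -> world (by depth, or on plane z)"""
    K=np.array([[c['fx'],0,c['cx']],[0,c['fy'],c['cy']],[0,0,1]])
    x,y=cv2.undistortPoints(np.array([[[u,v]]],float),K,np.array([c['k1'],0,0,0.]))[0,0]
    d=np.array([x,y,1.])
    if 'R' in c: R=np.array(c['R']).T; o=-R@np.array(c['t'])
    else:
        H=np.array(c['hand_eye']); Rt=np.array(pose['ee_rot'])
        R=Rt@H[:3,:3]; o=Rt@H[:3,3]+np.array(pose['tcp_pos'])
    s=c['depth'][int(round(v)),int(round(u))] if z is None else (z-o[2])/(R@d)[2]
    return o+R@d*s
E
python3 - <<'E'
from h import *
s=sense();print(s['tcp_pos'],np.array(s['ee_rot']),s['gripper_width'],finger_overhang)
for n in('top','side'):
    c=capture(n);cv2.imwrite(f'pics/{n}0.png',c['pixels'])
    for t in('driver','mode','holder'):
        for f in(spot_in,):
            print(n,t,f.__name__,[(np.round(d['point'],3).tolist(),round(d['conf'],2)) for d in f(t,n)])
    for t in('driver','mode_slot','holder'):
        print(n,t,'tip',[(np.round(d['point'],3).tolist(),round(d['conf'],2)) for d in tip_of(t,n)])
E
```

```text
[ 0.2539 -0.5704  0.2092] [[-0.9136 -0.4065 -0.001 ]
 [-0.4065  0.9136  0.002 ]
 [ 0.0001  0.0022 -1.    ]] 0.9996850371409413 0.025
top driver call [([0.496, 0.04, 0.095], 0.97), ([0.456, 0.273, 0.087], 0.7), ([0.394, 0.231, 0.095], 0.67), ([0.498, 0.176, 0.114], 0.65), ([0.58, 0.063, 0.095], 0.62)]
top mode call [([0.47, -0.203, 0.087], 0.73)]
top holder call [([0.498, 0.166, 0.06], 0.93)]
top driver tip [([0.394, 0.24, -0.0], 0.77), ([0.588, 0.062, -0.001], 0.76), ([0.504, 0.179, 0.013], 0.65), ([0.499, 0.041, 0.003], 0.65), ([0.456, 0.281, -0.003], 0.56)]
top mode_slot tip [([0.472, -0.204, 0.076], 0.74)]
top holder tip [([0.507, 0.175, 0.001], 0.84)]
side driver call [([0.497, 0.051, 0.073], 0.97), ([0.582, 0.075, 0.074], 0.79), ([0.502, 0.186, 0.096], 0.74), ([0.392, 0.247, 0.076], 0.74), ([0.455, 0.291, 0.082], 0.69)]
side mode call [([0.469, -0.19, 0.086], 0.89)]
side holder call [([0.496, 0.2, 0.058], 0.87)]
side driver tip [([0.497, 0.038, -0.002], 0.95), ([0.46, 0.279, 0.005], 0.92), ([0.505, 0.175, 0.015], 0.88), ([0.395, 0.237, 0.001], 0.68), ([0.588, 0.06, -0.002], 0.56)]
side mode_slot tip [([0.472, -0.206, 0.075], 0.65)]
side holder tip [([0.502, 0.175, 0.002], 0.77)]
```

View pics/top0.png

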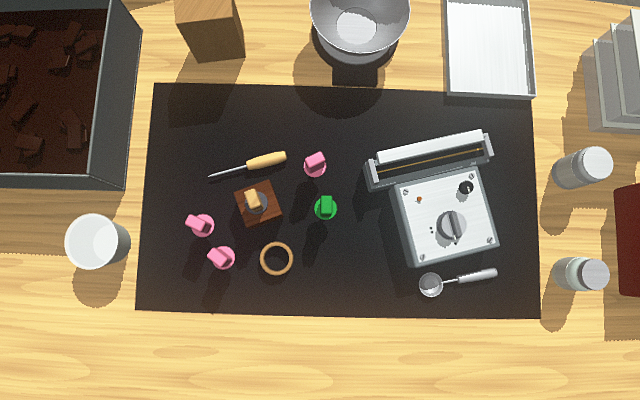

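View pics/side0.png

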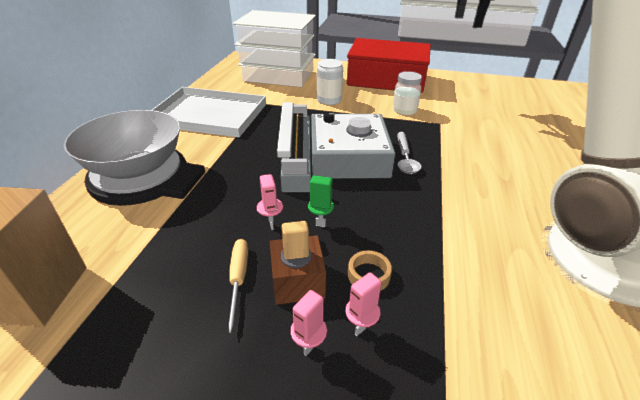

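The top view shows the wooden-handled driver in the dark holder at about (256,202). The sealer's selector is at (452,226), with its pointer towards the near side. The green look-alike is at (325,208) and the pink ones are elsewhere. The network results agree: driver and holder at about (0.503,0.175), slot at about (0.472,-0.205,0.076). I'll move over the sealer for a closer look.

>>> {"method": "servo_tool", "body": {"slide": [[-0.02, 0.015, -0.015], [-0.045, 0.035, -0.03], [-0.075, 0.055, -0.045], [-0.11, 0.08, -0.06], [-0.14, 0.1, -0.07]], "spin": [0, 0, 0, 0, 0], "grip": [0.2, 0.2, 0.2, 0.2, 0.2]}}

```text
time_s: 1.12
tcp_pos: [0.3419, -0.4215, 0.2815]
ee_rot: [[-0.914, -0.406, 0.001], [-0.406, 0.914, -0.001], [-0.001, -0.001, -1.0]]
wrist_force: [1.5, 0.9, -0.2]
gripper_width: 0.808
gripper_force: 0.0
```

>>> {"method": "servo_tool", "body": {"slide": [[-0.03, 0.02, -0.01], [-0.06, 0.04, -0.01], [-0.09, 0.065, -0.01], [-0.12, 0.085, -0.01], [-0.14, 0.1, -0.01]], "spin": [0, 0, 0, 0, 0], "grip": [0.2, 0.2, 0.2, 0.2, 0.2]}}

```text
time_s: 1.53
tcp_pos: [0.4297, -0.272, 0.2907]
ee_rot: [[-0.913, -0.408, 0.001], [-0.408, 0.913, -0.0], [-0.001, -0.001, -1.0]]
wrist_force: [0.1, -0.1, -0.2]
gripper_width: 0.801
gripper_force: 0.0
```

Run:
```python
from h import *
s=sense();c=capture('wrist');cv2.imwrite('pics/w1.png',c['pixels'])
print(s['time_s'],s['tcp_pos'],np.array(s['ee_rot']),s['gripper_width']);print(np.array(c['hand_eye']),c['fx'],c['cx'],c['cy'],c['k1'])
for uv in((320,200),(50,50),(590,350)): print(uv,world(c,*uv,z=0.09,pose=s))
print(tip_of('mode_slot','wrist'))
```

```text
1.5333 [ 0.4297 -0.272   0.2907] [[-0.9128 -0.4084  0.0013]
 [-0.4084  0.9128 -0.    ]
 [-0.0011 -0.0005 -1.    ]] 0.8006606005246084
[[-0.0019 -0.9622 -0.2723  0.074 ]
 [ 1.     -0.002  -0.0001  0.001 ]
 [-0.0004 -0.2723  0.9622 -0.1735]
 [ 0.      0.      0.      1.    ]] 283.45295793165127 318.2173192927418 196.01053666512217 0.0015913633814192342
(320, 200) [ 0.4629 -0.2536  0.09  ]
(50, 50) [ 0.4233 -0.6247  0.09  ]
(590, 350) [0.5166 0.2491 0.09  ]
[{'point': [0.4704, -0.2079, 0.0781], 'conf': 0.56}]
```

View pics/w1.png

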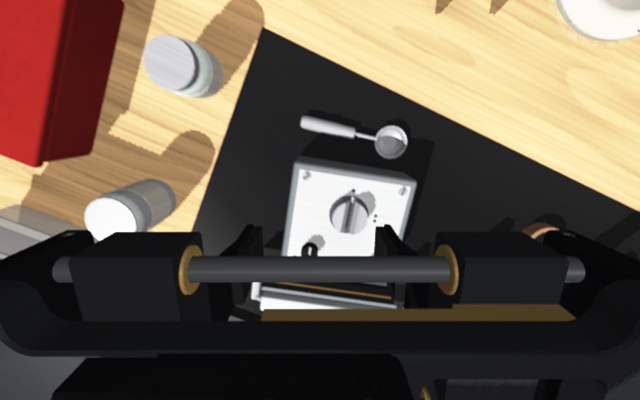

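The wrist view shows the selector at about (349,213), the pointer near (353,192) and the two dots at (376,215). I'll enlarge it by rectifying it onto the plane of the head's top.

```bash
cat >> h.py <<'E'
def ortho(c,cx,cy,z,half,px,pose=None):
    """top-down rectified patch on plane z: image right = -y, up = +x"""
    n=int(2*half*px); xs=cx+half-(np.arange(n)+.5)/px; ys=cy+half-(np.arange(n)+.5)/px
    Y,X=np.meshgrid(ys,xs); P=np.stack([X,Y,np.full_like(X,z)],-1).reshape(-1,3)
    if 'R' in c: Q=P@np.array(c['R']).T+np.array(c['t'])
    else:
        T=np.eye(4);T[:3,:3]=pose['ee_rot'];T[:3,3]=pose['tcp_pos'];M=np.linalg.inv(T@np.array(c['hand_eye']))
        Q=P@M[:3,:3].T+M[:3,3]
    K=np.array([[c['fx'],0,c['cx']],[0,c['fy'],c['cy']],[0,0,1]])
    uv=cv2.projectPoints(Q,np.zeros(3),np.zeros(3),K,np.array([c['k1'],0,0,0.]))[0].reshape(n,n,2).astype(np.float32)
    g=lambda im,m:cv2.remap(im,uv[...,0],uv[...,1],m)
    return g(c['pixels'],cv2.INTER_CUBIC),g(c['depth'],cv2.INTER_NEAREST)
E
python3 - <<'E'
from h import *
s=sense();c=capture('wrist')
a,_=ortho(c,.47,-.206,.092,.05,4000,s)
t=capture('top')
b,_=ortho(t,.47,-.206,.092,.05,4000)
d,_=ortho(t,.503,.176,.121,.05,4000)
for m in(a,b,d): cv2.line(m,(200,0),(200,400),(0,0,255),1);cv2.line(m,(0,200),(400,200),(0,0,255),1)
cv2.imwrite('pics/o1.png',cv2.resize(np.hstack([a,d]),(800,400)))
# box edges: selector top heights from depth
E
```

```text
(no output)
```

View pics/o1.png

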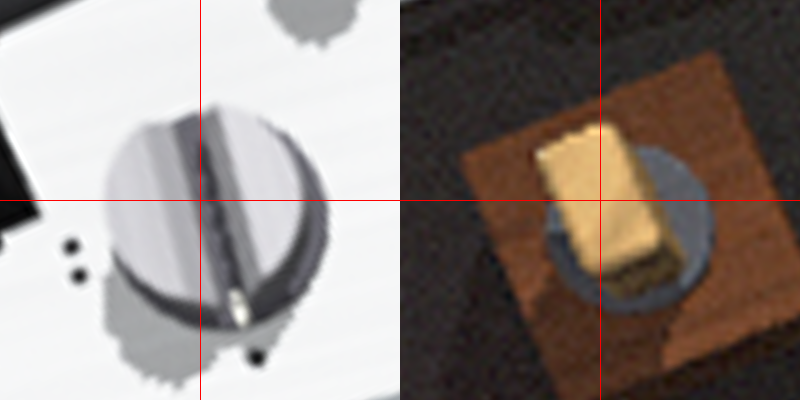

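The left half shows the slot at a world yaw of about 15°, pointer at the -x end, with the head centre near (0.469,-0.207). The box yaw is about 22.5°, so the stop is at about -67.5°. The right half shows the driver handle centred at about (0.5035,0.176), yaw about 26.5°. Next I move over the driver.

>>> {"method": "servo_tool", "body": {"slide": [[-0.015, 0.02, 0], [-0.03, 0.045, 0], [-0.05, 0.075, 0], [-0.07, 0.105, 0], [-0.09, 0.135, 0]], "spin": [0, 0, 0, 0, -2], "grip": [0.2, 0.2, 0.2, 0.2, 0.2]}}

```text
time_s: 2.15
tcp_pos: [0.4556, -0.1144, 0.2904]
ee_rot: [[-0.9, -0.436, 0.0], [-0.436, 0.9, -0.0], [-0.0, -0.0, -1.0]]
wrist_force: [1.0, 0.6, 0.1]
gripper_width: 0.801
gripper_force: 0.0
```

>>> {"method": "servo_tool", "body": {"slide": [[-0.02, 0.03, 0.01], [-0.04, 0.06, 0.015], [-0.06, 0.09, 0.02], [-0.08, 0.12, 0.03], [-0.1, 0.15, 0.04]], "spin": [0, 0, 0, 0, 0], "grip": [0.2, 0.2, 0.2, 0.2, 0.2]}}

```text
time_s: 2.57
tcp_pos: [0.4804, 0.0647, 0.2505]
ee_rot: [[-0.9, -0.437, 0.001], [-0.437, 0.9, 0.0], [-0.001, -0.0, -1.0]]
wrist_force: [0.6, 0.3, -0.5]
gripper_width: 0.798
gripper_force: 0.0
```

>>> {"method": "servo_tool", "body": {"slide": [[-0.02, 0.03, 0], [-0.035, 0.055, 0], [-0.045, 0.08, 0], [-0.045, 0.09, 0], [-0.045, 0.09, 0]], "spin": [0, 0, 0, 0, 0], "grip": [0.2, 0.2, 0.2, 0.2, 0.2]}}

```text
time_s: 2.98
tcp_pos: [0.4809, 0.1654, 0.2499]
ee_rot: [[-0.898, -0.439, -0.001], [-0.439, 0.898, -0.0], [0.001, -0.0, -1.0]]
wrist_force: [-0.7, -0.1, -0.7]
gripper_width: 0.8
gripper_force: 0.0
```

Run:
```python
from h import *
s=sense();c=capture('wrist')
R=np.array(s['ee_rot']);p=np.array(s['tcp_pos'])
print(s['time_s'],p,R[:,1],np.degrees(np.arctan2(R[1,1],R[0,1])),s['gripper_width'])
a,_=ortho(c,.503,.176,.121,.05,4000,s)
# handle mask by colour (top face, bright wood)
hsv=cv2.cvtColor(a,cv2.COLOR_BGR2HSV)
m=cv2.inRange(hsv,(8,60,150),(30,255,255));n,l,st,ce=cv2.connectedComponentsWithStats(m)
i=1+np.argmax(st[1:,4]);cn=cv2.findContours((l==i).astype(np.uint8),0,2)[0][0];r=cv2.minAreaRect(cn);print(r)
u=r[0];print('centre',.503+.05-u[1]/4000,.176+.05-u[0]/4000)
cv2.drawContours(a,[cv2.boxPoints(r).astype(int)],0,(0,0,255),1)
b,_=ortho(c,.503,.176,.060,.06,3333,s)
cv2.imwrite('pics/o2.png',np.hstack([a,cv2.resize(b,(400,400))]))
for t in('driver','holder'): print(t,[(np.round(d['point'],3).tolist(),round(d['conf'],2)) for d in tip_of(t,'wrist')])
```

```text
2.9833 [0.4809 0.1654 0.2499] [-0.4393  0.8984 -0.    ] 116.05698743071925 0.7998644630442475
((198.7072296142578, 195.2172393798828), (139.01783752441406, 86.53710174560547), 67.20348358154297)
centre 0.5041956901550293 0.17632319259643553
driver [([0.393, 0.235, 0.002], 0.9), ([0.457, 0.282, 0.001], 0.72), ([0.504, 0.174, 0.017], 0.64), ([0.584, 0.065, 0.003], 0.63), ([0.495, 0.042, 0.0], 0.58)]
holder [([0.502, 0.175, -0.002], 0.95)]
```

View pics/o2.png

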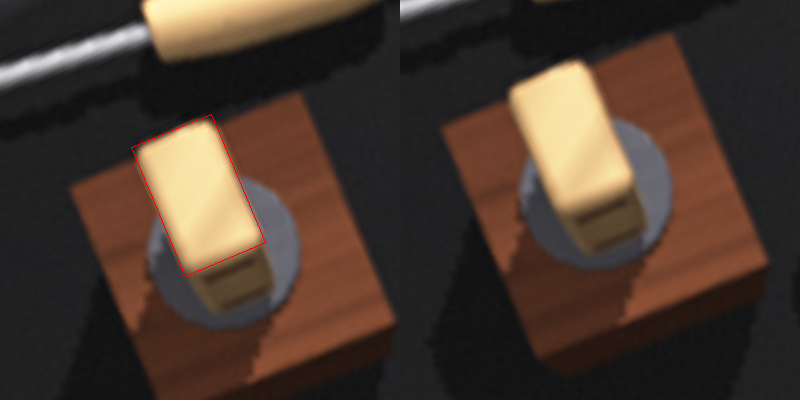

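The handle rectangle measures 34.8 x 21.6 mm, as it should, at yaw about 22.8°, centred at (0.504,0.176). The holder is centred at (0.504,0.175). I go down and grip.

>>> {"method": "servo_tool", "body": {"slide": [[-0.012, 0, 0.015], [-0.0255, 0, 0.035], [-0.0255, 0, 0.06], [-0.0255, 0, 0.085], [-0.0255, 0, 0.105]], "spin": [1.5, 3, 3, 3, 3], "grip": [0.2, 0.2, 0.2, 0.2, 0.2]}}

```text
time_s: 3.55
tcp_pos: [0.5038, 0.174, 0.1437]
ee_rot: [[-0.922, -0.388, -0.001], [-0.388, 0.922, -0.001], [0.001, -0.0, -1.0]]
wrist_force: [0.3, 0.1, 0.1]
gripper_width: 0.802
gripper_force: 0.0
```

>>> {"method": "servo_tool", "body": {"slide": [[0, 0, 0.015], [0, 0, 0.03], [0, 0, 0.04], [0, 0, 0.044], [0, 0, 0.044]], "spin": [0, 0, 0, 0, 0], "grip": [0.2, 0.2, 0.2, 0.3, 0.5]}}

```text
time_s: 3.97
tcp_pos: [0.5039, 0.1749, 0.1007]
ee_rot: [[-0.921, -0.389, -0.001], [-0.389, 0.921, -0.001], [0.002, -0.0, -1.0]]
wrist_force: [-0.4, -0.2, 0.0]
gripper_width: 0.724
gripper_force: 0.0
```

>>> {"method": "servo_tool", "body": {"slide": [[0, 0, 0], [0, 0, 0], [0, 0, 0], [0, 0, 0], [0, 0, 0]], "spin": [0, 0, 0, 0, 0], "grip": [0.7, 0.9, 1, 1, 1]}}

```text
time_s: 4.38
tcp_pos: [0.5042, 0.1762, 0.1018]
ee_rot: [[-0.92, -0.391, 0.001], [-0.391, 0.92, 0.001], [-0.001, 0.0, -1.0]]
wrist_force: [0.2, 0.8, 0.1]
gripper_width: 0.356
gripper_force: 0.0
```

>>> {"method": "servo_tool", "body": {"slide": [[0, 0, 0], [0, 0, 0], [0, 0, 0], [0, 0, 0], [0, 0, -0.005]], "spin": [0, 0, 0, 0, 0], "grip": [1, 1, 1, 1, 1]}}

```text
time_s: 4.8
tcp_pos: [0.5032, 0.1756, 0.1054]
ee_rot: [[-0.921, -0.39, -0.002], [-0.39, 0.921, -0.001], [0.003, -0.0, -1.0]]
wrist_force: [0.1, 0.7, -2.1]
gripper_width: 0.249
gripper_force: 30.0
```

Gripped at 21.7 mm opening. Now I lift and carry it over the selector.

>>> {"method": "servo_tool", "body": {"slide": [[0, 0, -0.015], [0, 0, -0.035], [0, 0, -0.06], [0, 0, -0.09], [0.005, -0.01, -0.115]], "spin": [0, 0, 0, 0, 0], "grip": [1, 1, 1, 1, 1]}}

```text
time_s: 5.22
tcp_pos: [0.5036, 0.1658, 0.2229]
ee_rot: [[-0.92, -0.392, 0.001], [-0.392, 0.92, 0.001], [-0.001, 0.0, -1.0]]
wrist_force: [0.1, 0.2, -1.1]
gripper_width: 0.251
gripper_force: 30.0
```

>>> {"method": "servo_tool", "body": {"slide": [[0.01, -0.02, -0.01], [0.025, -0.045, -0.01], [0.04, -0.075, -0.01], [0.055, -0.105, -0.01], [0.07, -0.135, -0.01]], "spin": [0, 0, 0, 0, 0], "grip": [1, 1, 1, 1, 1]}}

```text
time_s: 5.63
tcp_pos: [0.4908, 0.012, 0.2313]
ee_rot: [[-0.92, -0.391, -0.0], [-0.391, 0.92, 0.0], [0.0, 0.0, -1.0]]
wrist_force: [0.3, -0.5, -1.8]
gripper_width: 0.246
gripper_force: 30.0
```

>>> {"method": "servo_tool", "body": {"slide": [[0.015, -0.03, 0], [0.03, -0.06, 0], [0.045, -0.09, 0], [0.06, -0.115, 0], [0.075, -0.14, 0]], "spin": [1, 3, 5, 7, 8], "grip": [1, 1, 1, 1, 1]}}

```text
time_s: 6.05
tcp_pos: [0.4765, -0.1464, 0.2311]
ee_rot: [[-0.966, -0.257, -0.001], [-0.257, 0.966, 0.0], [0.0, 0.001, -1.0]]
wrist_force: [0.2, -0.4, 0.0]
gripper_width: 0.244
gripper_force: 30.0
```

Run:
```python
from h import *
s=sense();R=np.array(s['ee_rot']);p=np.array(s['tcp_pos'])
print(s['time_s'],p,'yaw',np.degrees(np.arctan2(-R[1,0],-R[0,0])),s['gripper_width'],s['joints'])
print('to slot, tool axes',R.T@(np.array([.469,-.207,p[2]])-p))
c=capture('wrist');a,_=ortho(c,.469,-.207,.092,.05,4000,s)
t=capture('top');b,_=ortho(t,.469,-.207,.092,.05,4000)
for m in(a,b): cv2.line(m,(200,0),(200,400),(0,0,255),1);cv2.line(m,(0,200),(400,200),(0,0,255),1)
cv2.imwrite('pics/o3.png',np.hstack([a,b]))
```

```text
6.05 [ 0.4765 -0.1464  0.2311] yaw 14.882225657793326 0.2435878282152215 [  1.6033   8.7483 -14.865   -0.0283 -66.4186 -76.7098]
to slot, tool axes [ 0.0228 -0.0567 -0.    ]
```

View pics/o3.png

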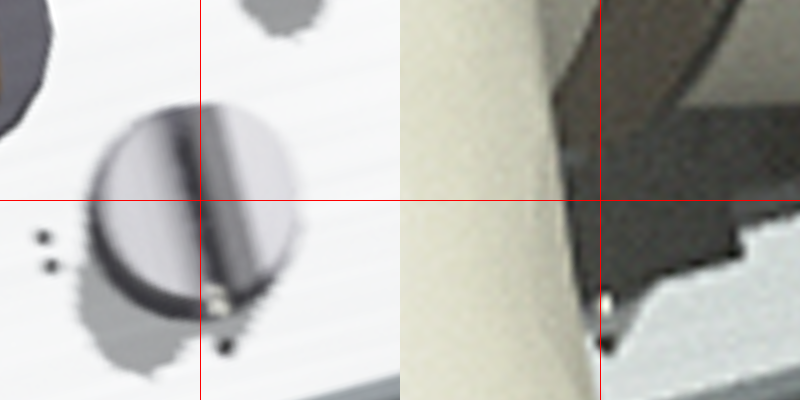

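The head is centred at about (0.4687,-0.2067) and the slot yaw is about 15.5°. The tool is at 14.9°. I centre it and lower.

>>> {"method": "servo_tool", "body": {"slide": [[0.008, -0.02, 0], [0.016, -0.04, 0], [0.023, -0.056, 0.01], [0.023, -0.056, 0.02], [0.023, -0.056, 0.03]], "spin": [0, 0, 0, 0, 0], "grip": [1, 1, 1, 1, 1]}}

```text
time_s: 6.57
tcp_pos: [0.4692, -0.2049, 0.2004]
ee_rot: [[-0.966, -0.257, -0.0], [-0.257, 0.966, 0.001], [0.0, 0.001, -1.0]]
wrist_force: [-0.1, 0.8, 0.4]
gripper_width: 0.244
gripper_force: 30.0
```

>>> {"method": "servo_tool", "body": {"slide": [[0, 0, 0.005], [0, 0, 0.011], [0, 0, 0.016], [0, 0, 0.02], [0, 0, 0.024]], "spin": [0, 0, 0, 0, 0], "grip": [1, 1, 1, 1, 1]}}

```text
time_s: 6.98
tcp_pos: [0.4698, -0.2045, 0.177]
ee_rot: [[-0.966, -0.26, 0.0], [-0.26, 0.966, -0.0], [-0.0, -0.0, -1.0]]
wrist_force: [-0.2, -0.1, -1.5]
gripper_width: 0.249
gripper_force: 30.0
```

Run:
```python
from h import *
s=sense();R=np.array(s['ee_rot']);p=np.array(s['tcp_pos'])
print(s['time_s'],p,'yaw',np.degrees(np.arctan2(-R[1,0],-R[0,0])),R.T@(np.array([.4687,-.2067,p[2]])-p),s['wrist_force'],s['moment'])
c=capture('wrist');cv2.imwrite('pics/w4.png',cv2.resize(c['pixels'][100:300,220:480],(780,600),interpolation=cv2.INTER_CUBIC))
```

```text
6.9833 [ 0.4698 -0.2045  0.177 ] yaw 15.047843148538364 [ 0.0016 -0.0018 -0.    ] [-0.2148 -0.0933 -1.4687] [-0.0004  0.0048  0.0088]
```

View pics/w4.png

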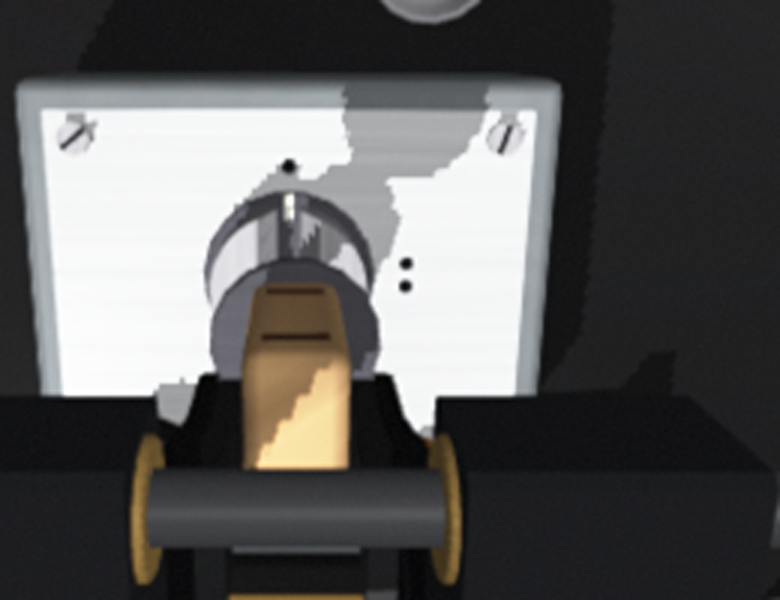

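The blade is over the slot and parallel to it. The slot is at pixel column about 288 and the handle at about 297, roughly 2 mm off, which matches the pose reading. I correct that and lower into the slot.

>>> {"method": "servo_tool", "body": {"slide": [[0.0015, -0.002, 0.002], [0.0015, -0.002, 0.005], [0.0015, -0.002, 0.008], [0.0015, -0.002, 0.011], [0.0015, -0.002, 0.0125]], "spin": [0, 0, 0, 0, 0], "grip": [1, 1, 1, 1, 1]}}

```text
time_s: 7.45
tcp_pos: [0.4684, -0.2073, 0.1643]
ee_rot: [[-0.966, -0.259, -0.0], [-0.259, 0.966, 0.0], [0.0, 0.0, -1.0]]
wrist_force: [0.4, -0.2, -2.0]
gripper_width: 0.249
gripper_force: 30.0
```

>>> {"method": "servo_tool", "body": {"slide": [[0, 0, 0], [0, 0, 0], [0, 0, 0], [0, 0, 0], [0, 0, 0]], "spin": [0, 0, 0, 0, 0], "grip": [1, 1, 1, 1, 1]}}

```text
time_s: 7.87
tcp_pos: [0.4687, -0.2073, 0.1649]
ee_rot: [[-0.966, -0.259, 0.0], [-0.259, 0.966, -0.0], [-0.0, -0.0, -1.0]]
wrist_force: [-0.6, -0.1, -1.6]
gripper_width: 0.244
gripper_force: 30.0
```

Inserted with no contact force and the tip about 2 mm above the floor. I start turning clockwise.

>>> {"method": "servo_tool", "body": {"slide": [[0, 0, 0], [0, 0, 0], [0, 0, 0], [0, 0, 0], [0, 0, 0]], "spin": [4, 9, 14, 20, 25], "grip": [1, 1, 1, 1, 1]}}

```text
time_s: 8.28
tcp_pos: [0.4688, -0.207, 0.1648]
ee_rot: [[-0.984, 0.178, 0.001], [0.178, 0.984, 0.0], [-0.0, 0.001, -1.0]]
wrist_force: [1.2, 1.3, -0.5]
gripper_width: 0.244
gripper_force: 30.0
```

Run:
```python
from h import *
s=sense();R=np.array(s['ee_rot']);print(s['time_s'],s['tcp_pos'],np.degrees(np.arctan2(-R[1,0],-R[0,0])),s['wrist_force'],s['moment'],s['joints'])
```

```text
8.2833 [ 0.4688 -0.207   0.1648] -10.267320114672176 [ 1.1903  1.3087 -0.5414] [ 0.4162 -0.0905  0.1359] [ -5.6769  13.409  -19.0559  -0.0349 -57.5062 -94.5717]
```

>>> {"method": "servo_tool", "body": {"slide": [[0, 0, 0], [0, 0, 0], [0, 0, 0], [0, 0, 0], [0, 0, 0]], "spin": [5, 10, 15, 20, 25], "grip": [1, 1, 1, 1, 1]}}

```text
time_s: 8.7
tcp_pos: [0.4691, -0.2069, 0.1649]
ee_rot: [[-0.817, 0.577, 0.001], [0.577, 0.817, 0.001], [-0.001, 0.001, -1.0]]
wrist_force: [1.4, 0.7, -0.6]
gripper_width: 0.247
gripper_force: 30.0
```

>>> {"method": "servo_tool", "body": {"slide": [[0, 0, 0], [0, 0, 0], [0, 0, 0], [0, 0, 0], [0, 0, 0]], "spin": [5, 10, 15, 20, 25], "grip": [1, 1, 1, 1, 1]}}

```text
time_s: 9.12
tcp_pos: [0.4695, -0.2069, 0.1649]
ee_rot: [[-0.497, 0.868, 0.002], [0.868, 0.497, 0.001], [-0.001, 0.002, -1.0]]
wrist_force: [1.6, 1.6, -1.3]
gripper_width: 0.25
gripper_force: 30.0
```

```bash
cat > st.py <<'E'
from h import *
s=sense();R=np.array(s['ee_rot']);print(s['time_s'],s['tcp_pos'],'yaw',np.degrees(np.arctan2(-R[1,0],-R[0,0])),s['wrist_force'],s['moment'],s['joints'])
E
python3 st.py
```

```text
9.1167 [ 0.4695 -0.2069  0.1649] yaw -60.22907333484599 [ 1.6448  1.5507 -1.2547] [ 0.4791 -0.4972  0.0594] [  -5.6605   13.4156  -19.0294   -0.0553  -57.4376 -144.5388]
```

>>> {"method": "servo_tool", "body": {"slide": [[0, 0, 0], [0, 0, 0], [0, 0, 0], [0, 0, 0], [0, 0, 0]], "spin": [3, 6, 9, 12, 15], "grip": [1, 1, 1, 1, 1]}}

```text
time_s: 9.53
tcp_pos: [0.4697, -0.2069, 0.1649]
ee_rot: [[-0.257, 0.967, 0.003], [0.967, 0.257, 0.001], [-0.0, 0.003, -1.0]]
wrist_force: [1.6, 0.2, -1.8]
gripper_width: 0.246
gripper_force: 30.0
```

```bash
python3 st.py
```

```text
9.5333 [ 0.4697 -0.2069  0.1649] yaw -75.13029968098951 [ 1.633   0.1939 -1.8288] [ 0.3805 -0.5313  0.1133] [  -5.659    13.4179  -19.0235   -0.0536  -57.415  -159.4425]
```

>>> {"method": "servo_tool", "body": {"slide": [[0, 0, 0], [0, 0, 0], [0, 0, 0], [0, 0, 0], [0, 0, 0]], "spin": [1, 2, 3, 4, 5], "grip": [1, 1, 1, 1, 1]}}

```text
time_s: 9.95
tcp_pos: [0.4694, -0.2072, 0.165]
ee_rot: [[-0.172, 0.985, 0.002], [0.985, 0.172, 0.0], [-0.0, 0.002, -1.0]]
wrist_force: [2.8, 1.1, -3.1]
gripper_width: 0.242
gripper_force: 30.0
```

```bash
python3 st.py
python3 - <<'E'
from h import *
s=sense();c=capture('wrist');cv2.imwrite('pics/w5.png',cv2.resize(c['pixels'][100:300,220:480],(780,600),interpolation=cv2.INTER_CUBIC))
E
```

```text
9.95 [ 0.4694 -0.2072  0.165 ] yaw -80.06979902017747 [ 2.819   1.1124 -3.1097] [ 0.5598 -1.1064  0.1326] [  -5.6816   13.4182  -19.0332   -0.0132  -57.4459 -164.3811]
```

View pics/w5.png

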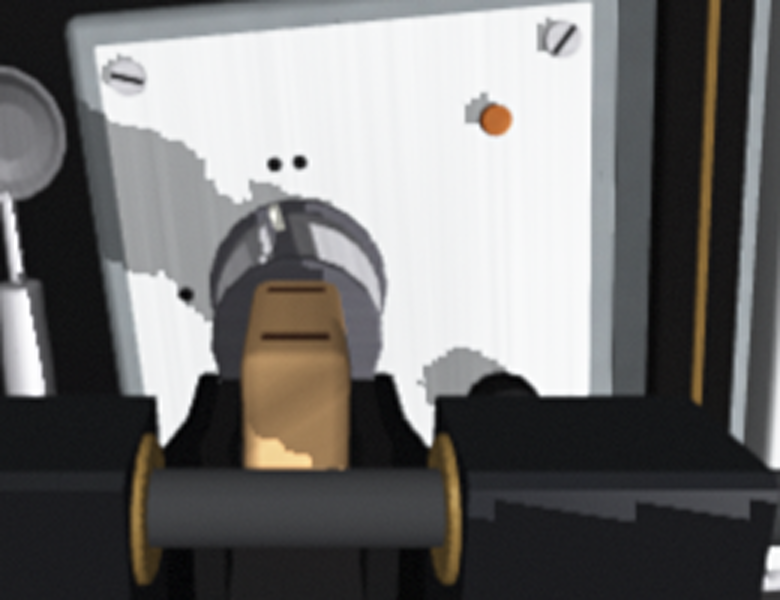

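The pointer is near the two dots (287,163) but slightly left of them. The torque is still just friction, so I keep turning until it rises.

>>> {"method": "servo_tool", "body": {"slide": [[0, 0, 0], [0, 0, 0], [0, 0, 0], [0, 0, 0], [0, 0, 0]], "spin": [1, 2, 3, 4, 4], "grip": [1, 1, 1, 1, 1]}}

```text
time_s: 10.42
tcp_pos: [0.4691, -0.2074, 0.165]
ee_rot: [[-0.103, 0.995, 0.001], [0.995, 0.103, -0.0], [-0.0, 0.001, -1.0]]
wrist_force: [3.6, 2.7, -1.6]
gripper_width: 0.248
gripper_force: 30.1
```

```bash
python3 st.py
```

```text
10.4167 [ 0.4691 -0.2074  0.165 ] yaw -84.06098362364122 [ 3.5502  2.6508 -1.6388] [ 0.496  -1.4534  0.0561] [  -5.693    13.415   -19.0419    0.0031  -57.4754 -168.3696]
```

>>> {"method": "servo_tool", "body": {"slide": [[0, 0, 0], [0, 0, 0], [0, 0, 0], [0, 0, 0], [0, 0, 0]], "spin": [1, 2, 3, 4, 4], "grip": [1, 1, 1, 1, 1]}}

```text
time_s: 10.83
tcp_pos: [0.469, -0.2074, 0.1649]
ee_rot: [[-0.034, 0.999, 0.001], [0.999, 0.034, -0.0], [-0.0, 0.001, -1.0]]
wrist_force: [4.4, 0.9, -1.4]
gripper_width: 0.252
gripper_force: 30.1
```

```bash
python3 st.py;  python3 - <<'E'
from h import *
s=sense();c=capture('wrist');a,_=ortho(c,.469,-.207,.09,.05,4000,s);b,_=ortho(c,.469,-.207,.071,.05,4000,s)
for m in(a,b): cv2.line(m,(200,0),(200,400),(0,0,255),1);cv2.line(m,(0,200),(400,200),(0,0,255),1)
cv2.imwrite('pics/o6.png',np.hstack([a,b]))
E
```

```text
10.8333 [ 0.469  -0.2074  0.1649] yaw -88.05996320351899 [ 4.4047  0.9087 -1.3638] [ 0.455  -1.6404  0.0643] [  -5.6931   13.4149  -19.0501    0.0087  -57.4883 -172.3715]
```

View pics/o6.png

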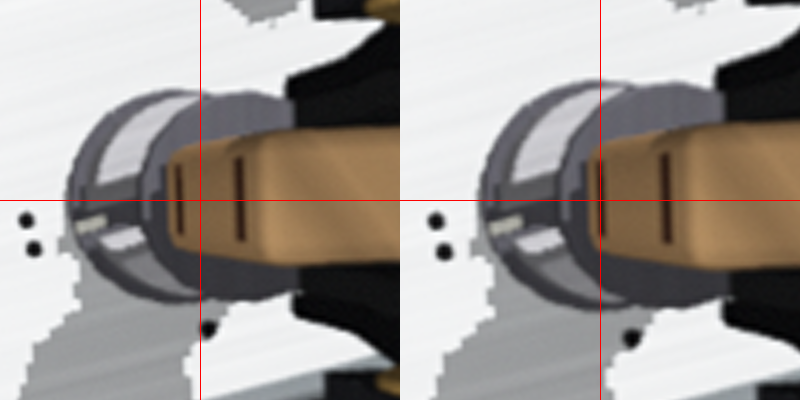

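The pointer is close to the line towards the two dots. The box yaw now looks smaller than my first estimate, so I'll measure it from the first top picture.

Run:
```python
from h import *
c=capture('top');c['pixels']=cv2.imread('pics/top0.png')
a,_=ortho(c,.47,-.206,.071,.13,3000)
g=cv2.GaussianBlur(cv2.cvtColor(a,cv2.COLOR_BGR2GRAY),(7,7),0)
ls=cv2.createLineSegmentDetector().detect(g)[0][:,0]
for l in ls:
    L=np.hypot(l[2]-l[0],l[3]-l[1])
    if L>150:
        ang=np.degrees(np.arctan2(-(l[3]-l[1]),l[2]-l[0]))
        print('len',round(L),'pts',l.round(),'yaw',round((ang+45)%90-45,1))
# dots in the current wrist view on the panel plane (from picture): one (232,338), two mid (40,236)
# same from o1 frame: dark blobs
s=sense();w=capture('wrist');b,_=ortho(w,.469,-.207,.071,.055,4000,s)
h=cv2.cvtColor(b,cv2.COLOR_BGR2GRAY);n,l,st,ce=cv2.connectedComponentsWithStats((h<90).astype(np.uint8))
for i in range(1,n):
    if 60<st[i,4]<600: print(st[i,4],'world',.469+.055-ce[i][1]/4000,-.207+.055-ce[i][0]/4000)
```

```text
len 155 pts [617. 643. 467. 683.] yaw 15.1
len 481 pts [549.  51.  85. 177.] yaw 15.1
len 447 pts [667. 485. 551.  53.] yaw 15.0
len 449 pts [ 87. 178. 202. 612.] yaw 14.9
len 304 pts [ -1.  79. 293.  -0.] yaw 15.1
len 257 pts [248.   2.  -0.  69.] yaw 15.1
len 490 pts [693. 502. 566.  29.] yaw 15.0
len 418 pts [225. 607. 629. 498.] yaw 15.1
len 294 pts [337.  31.  53. 108.] yaw 15.2
len 524 pts [184. 641. 691. 505.] yaw 15.0
157 world 0.4638248407643312 -0.16588535031847135
163 world 0.4560521472392638 -0.167930981595092
250 world 0.434657 -0.214822
```

The box yaw is 15.0°, so the stop puts the slot at -75°. By the play, the slot should now be at or very near it. I turn 3° more (joint 6 allows 5°) to confirm.

>>> {"method": "servo_tool", "body": {"slide": [[0, 0, 0], [0, 0, 0], [0, 0, 0], [0, 0, 0], [0, 0, 0]], "spin": [1, 2, 3, 3, 3], "grip": [1, 1, 1, 1, 1]}}

```text
time_s: 11.4
tcp_pos: [0.4687, -0.2074, 0.1649]
ee_rot: [[0.018, 1.0, 0.0], [1.0, -0.018, -0.0], [-0.0, 0.0, -1.0]]
wrist_force: [4.0, 1.9, 0.0]
gripper_width: 0.248
gripper_force: 30.1
```

```bash
python3 st.py;  python3 - <<'E'
from h import *
s=sense();c=capture('wrist')
a,_=ortho(c,.470,-.204,.082,.05,8000,s)
b=a[120:520,100:500]
hs=cv2.cvtColor(b,cv2.COLOR_BGR2HSV)
cv2.imwrite('pics/o7.png',cv2.resize(b,(600,600)))
E
```

```text
11.4 [ 0.4687 -0.2074  0.1649] yaw -91.00726968629134 [3.9795 1.9473 0.0185] [ 0.3417 -1.6539  0.0433] [  -5.6962   13.4097  -19.0575    0.0113  -57.5106 -175.3171]
```

View pics/o7.png

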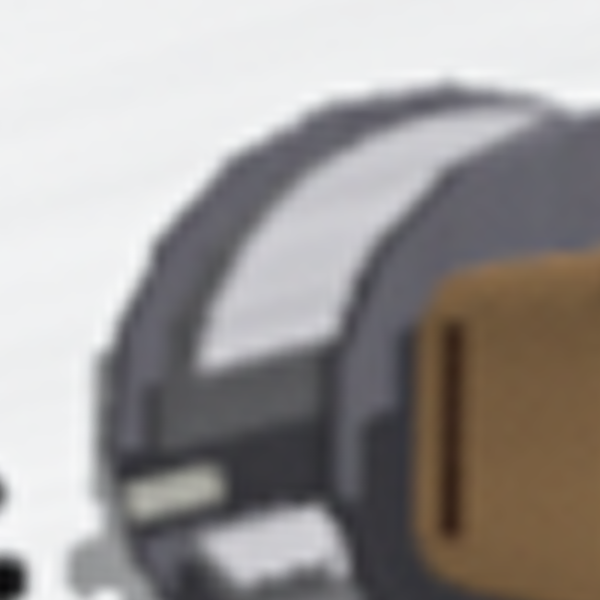

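The pointer slope (125,498)→(225,472) is 14.6° and it points at the two dots, which is exactly the 15° stop orientation. The selector is at its stop. I back off within the play and lift out.

>>> {"method": "servo_tool", "body": {"slide": [[0, 0, 0], [0, 0, 0], [0, 0, 0], [0, 0, 0], [0, 0, 0]], "spin": [-4, -8, -12, -14, -14], "grip": [1, 1, 1, 1, 1]}}

```text
time_s: 11.87
tcp_pos: [0.4679, -0.2073, 0.1647]
ee_rot: [[-0.225, 0.974, -0.002], [0.974, 0.225, 0.0], [0.001, -0.002, -1.0]]
wrist_force: [2.8, 1.8, -0.1]
gripper_width: 0.247
gripper_force: 30.0
```

>>> {"method": "servo_tool", "body": {"slide": [[0, 0, -0.006], [0, 0, -0.016], [0, 0, -0.03], [0, 0, -0.05], [0, 0, -0.07]], "spin": [0, 0, 0, 0, 0], "grip": [1, 1, 1, 1, 1]}}

```text
time_s: 12.28
tcp_pos: [0.4658, -0.2076, 0.2352]
ee_rot: [[-0.224, 0.975, -0.007], [0.975, 0.224, 0.0], [0.002, -0.007, -1.0]]
wrist_force: [0.2, -0.2, -0.8]
gripper_width: 0.252
gripper_force: 30.0
```

```bash
python3 st.py
```

```text
12.2833 [ 0.4658 -0.2076  0.2352] yaw -77.07538737526605 [ 0.186  -0.1829 -0.7987] [-0.136  -0.0469  0.017 ] [  -5.7329    9.9351  -12.8263    0.0422  -67.6412 -161.3584]
```

>>> {"method": "servo_tool", "body": {"slide": [[0.015, 0.005, 0], [0.04, 0.013, 0], [0.07, 0.023, 0], [0.097, 0.032, 0], [0.124, 0.042, 0]], "spin": [-6, -13, -20, -27, -34], "grip": [1, 1, 1, 1, 1]}}

```text
time_s: 12.7
tcp_pos: [0.4792, -0.0769, 0.235]
ee_rot: [[-0.734, 0.679, -0.005], [0.679, 0.734, -0.002], [0.003, -0.005, -1.0]]
wrist_force: [0.8, -0.4, -0.9]
gripper_width: 0.25
gripper_force: 30.0
```

>>> {"method": "servo_tool", "body": {"slide": [[0.016, 0.02, 0], [0.032, 0.041, 0], [0.048, 0.062, 0], [0.064, 0.083, 0], [0.08, 0.103, 0]], "spin": [-7, -14, -21, -28, -34], "grip": [1, 1, 1, 1, 1]}}

```text
time_s: 13.12
tcp_pos: [0.4915, 0.0527, 0.235]
ee_rot: [[-0.988, 0.152, -0.004], [0.152, 0.988, -0.003], [0.004, -0.004, -1.0]]
wrist_force: [0.5, 0.7, -1.1]
gripper_width: 0.248
gripper_force: 30.0
```

>>> {"method": "servo_tool", "body": {"slide": [[0.002, 0.028, 0], [0.004, 0.055, 0], [0.006, 0.08, 0], [0.008, 0.1, 0], [0.009, 0.115, 0]], "spin": [-7, -14, -21, -28, -32], "grip": [1, 1, 1, 1, 1]}}

```text
time_s: 13.53
tcp_pos: [0.5009, 0.1678, 0.2348]
ee_rot: [[-0.918, -0.396, -0.004], [-0.396, 0.918, -0.004], [0.005, -0.002, -1.0]]
wrist_force: [0.5, 0.2, -1.4]
gripper_width: 0.248
gripper_force: 30.0
```

```bash
python3 st.py
python3 - <<'E'
from h import *
s=sense();R=np.array(s['ee_rot']);p=np.array(s['tcp_pos'])
print('to holder, tool axes',R.T@(np.array([.504,.175,p[2]])-p))
c=capture('side');cv2.imwrite('pics/s8.png',cv2.resize(c['pixels'][130:330,180:440],(780,600),interpolation=cv2.INTER_CUBIC))
for t in('driver','holder'): print(t,[(np.round(d['point'],3).tolist(),round(d['conf'],2)) for d in tip_of(t,'side')])
E
```

```text
13.5333 [0.5009 0.1678 0.2348] yaw 23.302804790949466 [ 0.4773  0.2058 -1.371 ] [ 0.0683 -0.0553  0.0084] [  36.1466   11.7435  -10.5831    0.0394  -67.9853 -102.8584]
to holder, tool axes [-0.0057  0.0054 -0.    ]
driver [([0.498, 0.038, 0.001], 0.98), ([0.389, 0.239, -0.0], 0.9), ([0.458, 0.283, 0.006], 0.86), ([0.502, 0.168, 0.146], 0.82), ([0.589, 0.058, -0.002], 0.64)]
holder [([0.507, 0.173, 0.0], 0.56)]
```

View pics/s8.png

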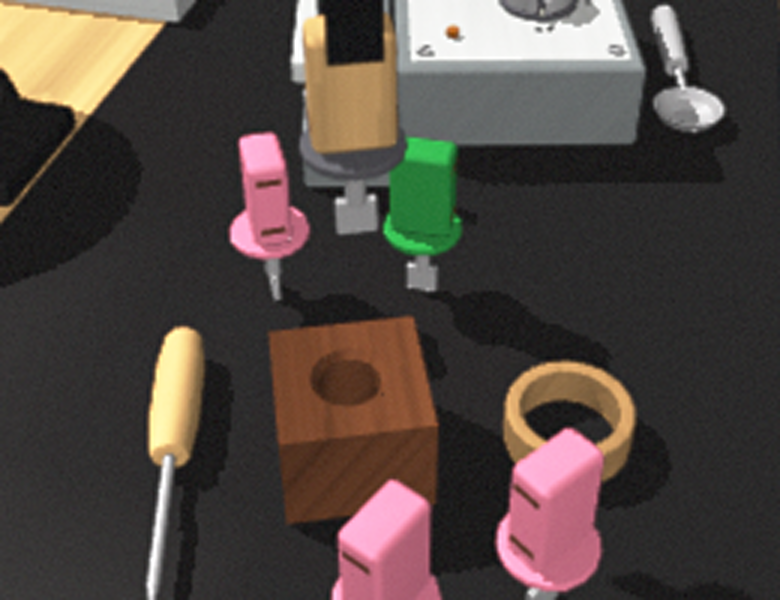

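The driver hangs upright (blade tip at crop pixel (355,215), network tip (0.502,0.168,0.146)), with the empty hole at (345,380). I centre it over the hole and lower.

>>> {"method": "servo_tool", "body": {"slide": [[-0.003, 0.003, 0], [-0.0055, 0.0055, 0.01], [-0.0055, 0.0055, 0.03], [-0.0055, 0.0055, 0.05], [-0.0055, 0.0055, 0.065]], "spin": [0, 0, 0, 0, 0], "grip": [1, 1, 1, 1, 1]}}

```text
time_s: 14.1
tcp_pos: [0.5043, 0.1737, 0.1676]
ee_rot: [[-0.921, -0.388, -0.003], [-0.388, 0.921, -0.002], [0.003, -0.0, -1.0]]
wrist_force: [0.3, -0.4, -1.5]
gripper_width: 0.248
gripper_force: 30.0
```

>>> {"method": "servo_tool", "body": {"slide": [[0, 0, 0.012], [0, 0, 0.024], [0, 0, 0.036], [0, 0, 0.046], [0, 0, 0.056]], "spin": [0, 0, 0, 0, 0], "grip": [1, 1, 1, 1, 1]}}

```text
time_s: 14.52
tcp_pos: [0.5051, 0.1742, 0.1126]
ee_rot: [[-0.921, -0.389, -0.001], [-0.389, 0.921, -0.001], [0.001, -0.0, -1.0]]
wrist_force: [0.9, 0.2, -1.2]
gripper_width: 0.249
gripper_force: 30.0
```

>>> {"method": "servo_tool", "body": {"slide": [[0, 0, 0.003], [0, 0, 0.006], [0, 0, 0.009], [0, 0, 0.0105], [0, 0, 0.0115]], "spin": [0, 0, 0, 0, 0], "grip": [1, 1, 1, 1, 1]}}

```text
time_s: 14.93
tcp_pos: [0.5057, 0.1752, 0.1025]
ee_rot: [[-0.921, -0.391, 0.001], [-0.391, 0.921, 0.0], [-0.001, 0.0, -1.0]]
wrist_force: [-0.1, -0.6, -1.0]
gripper_width: 0.247
gripper_force: 30.0
```

```bash
python3 st.py
```

```text
14.9333 [0.5057 0.1752 0.1025] yaw 22.99501464947285 [-0.1445 -0.5632 -0.9833] [-0.0129  0.0548 -0.0452] [  36.4854   19.4521  -20.7068    0.0028  -49.7996 -103.4922]
```

>>> {"method": "servo_tool", "body": {"slide": [[0, 0, 0.0005], [0, 0, 0.001], [0, 0, 0.0015], [0, 0, 0.0015], [0, 0, 0.0015]], "spin": [0, 0, 0, 0, 0], "grip": [1, 1, 1, 1, 1]}}

```text
time_s: 15.35
tcp_pos: [0.5057, 0.1751, 0.1015]
ee_rot: [[-0.92, -0.391, 0.001], [-0.391, 0.92, 0.0], [-0.001, -0.0, -1.0]]
wrist_force: [-1.1, -0.4, 3.8]
gripper_width: 0.248
gripper_force: 30.0
```

Contact: the vertical force went from -1 to about +4 N, at the same height as the original grip. I release and withdraw.

>>> {"method": "servo_tool", "body": {"slide": [[0, 0, 0], [0, 0, 0], [0, 0, 0], [0, 0, 0], [0, 0, 0]], "spin": [0, 0, 0, 0, 0], "grip": [0.7, 0.6, 0.5, 0.4, 0.35]}}

```text
time_s: 15.77
tcp_pos: [0.5054, 0.1751, 0.1006]
ee_rot: [[-0.921, -0.391, -0.0], [-0.391, 0.921, -0.0], [0.0, 0.0, -1.0]]
wrist_force: [0.4, -0.4, 0.1]
gripper_width: 0.521
gripper_force: 0.0
```

>>> {"method": "servo_tool", "body": {"slide": [[0, 0, 0], [0, 0, -0.01], [0, 0, -0.03], [0, 0, -0.055], [0, 0, -0.085]], "spin": [0, 0, 0, 0, 0], "grip": [0.3, 0.3, 0.3, 0.3, 0.3]}}

```text
time_s: 16.18
tcp_pos: [0.5046, 0.1745, 0.1862]
ee_rot: [[-0.921, -0.391, -0.002], [-0.391, 0.921, -0.002], [0.003, -0.0, -1.0]]
wrist_force: [1.3, 0.7, -0.2]
gripper_width: 0.691
gripper_force: 0.0
```

>>> {"method": "servo_tool", "body": {"slide": [[0.02, 0, -0.02], [0.05, 0, -0.05], [0.08, 0, -0.07], [0.1, 0, -0.08], [0.1, 0, -0.08]], "spin": [0, 0, 0, 0, 0], "grip": [0.3, 0.3, 0.3, 0.3, 0.3]}}

```text
time_s: 16.6
tcp_pos: [0.4119, 0.1351, 0.27]
ee_rot: [[-0.92, -0.391, 0.006], [-0.391, 0.92, 0.005], [-0.007, 0.002, -1.0]]
wrist_force: [-0.8, -0.7, -0.0]
gripper_width: 0.704
gripper_force: 0.0
```

```bash
python3 st.py
python3 - <<'E'
from h import *
c=capture('side');a=cv2.resize(c['pixels'][90:330,180:440],(540,500),interpolation=cv2.INTER_CUBIC)
d=capture('top');b,_=ortho(d,.469,-.207,.092,.05,4000)
cv2.imwrite('pics/s9.png',np.hstack([a,cv2.resize(b,(250,250)).repeat(2,0)[::2] if 0 else cv2.copyMakeBorder(cv2.resize(b,(250,250)),0,250,0,0,0)]))
print([(np.round(x['point'],3).tolist(),round(x['conf'],2)) for x in tip_of('driver','side')])
E
```

```text
16.6 [0.4119 0.1351 0.27  ] yaw 23.032680276368055 [-0.8403 -0.7336 -0.0483] [ 0.0142  0.0191 -0.0307] [  39.8084    0.1513  -18.7756    0.0188  -70.6472 -106.7815]
[([0.458, 0.279, 0.002], 0.95), ([0.586, 0.063, -0.001], 0.87), ([0.508, 0.176, 0.015], 0.83), ([0.5, 0.041, 0.002], 0.77), ([0.39, 0.236, -0.002], 0.58)]
```

View pics/s9.png

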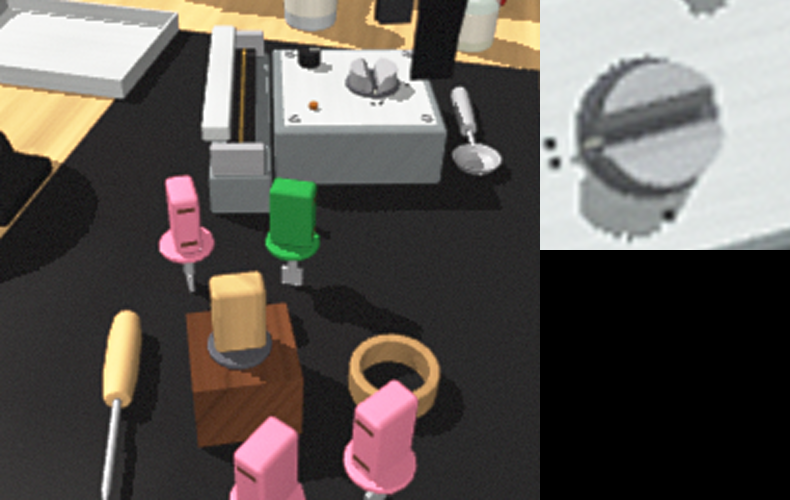

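The driver stands upright with its collar on the block (240,345), and its tip is 15 mm up as at the start. The pointer at (592,143) faces the two dots, and the gripper is clear.

```bash
python3 -c "
from station import *
print(finish_job())"
```

```text
the job is handed in; nothing more can be done
None
```

The selector is turned clockwise to its stop, with the pointer at the two dots. The screwdriver is back in its holder with its collar on the block, and the job was handed in at about 17 s.

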